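# Set the spouted canister on the pouring stand, spout to the point

### The job

Pick up the white canister that has a pouring spout (not the one with a loop handle, nor the plain one) and set it upright in the middle of the dark steel pouring stand, turned so that its spout faces the same way as the stand's pointed corner, towards the small black bin. Leave the bin where it is and let go of the canister.

Things in the scene. Friction and masses are not known exactly. Their poses are not given: they have to be found in the camera images.
- pourer_mid (a point): White lidded canister with a spout, 64 mm diameter, 100 mm tall, about 0.2 kg. Point on its axis, half-way up (50 mm above its underside); z up, x horizontally to the spout. White lid (68 mm diameter): flat top 16 mm above this point; on it an upright grey bar grip up to 50 mm above this point, centred on the axis, 46 mm long along x, 14 mm thick along y, to be pinched from above.
- spout_tip (a point): The outer end of that canister's spout, an open white trough 30 mm wide that rises outwards from the upper side wall; this point lies 62 mm from the canister's axis, 2 mm above pourer_mid. Axes as those of pourer_mid.
- stand_top (a point): The pouring stand, fixed to the table: a dark steel plate 12 mm thick, round (104 mm diameter) with a single pointed corner, so drop-shaped from above. Point: centre of the round part on its top face, 12 mm above the table. z is up; x points horizontally to the pointed corner, whose tip is 73 mm from this point; a thin pale line on top runs from the centre to it.
- bin: The small black plastic open bin, 110 by 130 mm and 50 mm high, loose on the table just beyond the stand's pointed corner. Origin at the centre of its underside, z up.
Things that resemble listed ones, but are neither listed nor needed, are in the scene too. What is shaped like the part that bears pourer_mid but blue or yellow is not meant.

How it is judged:
By the outcome, as a careful person would: the job done as asked, in the order asked, and still so for the second after the job is handed in, with the robot touching nothing.
It also fails if it takes over 38 s, if anything falls off the work surface, if the arm or the gripper's body presses on something with over 40 N, if the wrist force passes 120 N, or if a joint passes its speed limit or range.

### The arm

A 6-joint arm with a two-finger parallel gripper is mounted at the origin on the work surface. World frame = base frame: x ahead of the robot, y to its left, z up, the work surface at z = 0. Lengths are in m, angles in rad, forces in N, time in s.
With the tool pointing down it reaches from about 0.3 to 0.75 m from the base axis. Payload 8.5 kg.
Tool frame: the origin (TCP) lies between the finger pads; the fingertips stand manip.tip_reach ahead of it and the grasp point (between the pads) lies 6 mm ahead of it (manip.tip_reach is the distance from the TCP to the fingertips, in m); z points along the fingers, y is the line along which they close (so a half turn about z gives the same grasp; the last joint's range is limited). The gripper opens to 88 mm and grips with 3 to 60 N. Pads are 18 mm wide; open, the fingers measure 123 mm over their backs; the gripper's body (75 mm by 187 mm) begins 45 mm behind the grasp point.
Start: joints at [-1.56, 0.381, 1.297, -0, 1.464, -0.215], TCP at [0.123, -0.536, 0.264] pointing down, gripper open.
Joint ranges: [-3.11, 3.11], [-0.89, 2.33], [0.22, 2.48], [-1.42, 4.56], [0.17, 2.85], [-2.88, 2.88]. Speed limits (rad/s): [2.39, 2.39, 3.14, 3.14, 3.14, 3.14].

### API

Orientations are given as a rotation vector (axis times angle).
In Python, from rig import manip gives the robot as it stands. The module is installed in compiled form; this text tells all that it offers.
- The arm moves only by the shell command python3 -m jog 'ROWS'. ROWS is a JSON object of lists of equal length, an entry for each row: "linear": the shift along the tool's x, y, z normalised to -1 to 1, where 1 is 0.03 m, a list of three; "delta_rot": the turn, a rotation vector about the tool's x, y, z normalised to -1 to 1, where 1 is 4 degrees, a list of three; "hand": the closure, from 0 (fully open) to 1 (shut). In form: {"linear": [[tx, ty, tz], ...], "delta_rot": [[ax, ay, az], ...], "hand": [hand, ...]}. A call has 1 to 12 rows; each row shifts and turns the commanded pose from where the row before left it, along the tool's axes as they then stand; what a row does not reach is not made up. A row lasts 1/8 s, in which the tool goes at most 62.5 mm and 10.7 degrees, less where a joint would pass 70% of its speed; a pose out of reach is approached as far as the arm can. A call with a number of a shift or a turn outside -1 to 1 is refused whole. A call with a gripper value outside its range is refused whole. The fingers move at their own pace and stop on an object; the grip force is fixed at half the most. Time passes only in rows, so rows that do not move let the fingers close. It gives the time, the measured TCP pose, the force, the opening and the grip force at its end, in the units of the state.
- manip.state(): the state, without advancing time (a new reading comes with each control period).
- manip.camera(name): name is "scene" or "side" or "wrist"; returns (picture, depth): 480x640x3 uint8, red, green, blue; 480x640 float32, m along the optical axis (not along the pixel's ray), 0 where there is no reading.
- manip.get_calibration(name): a dict with "fx", "fy", "cx", "cy" (pixels), "k1" (the pictures are not rectified: a ray, as slopes to the right and down, at radius r is drawn at 1 + k1 r^2 times it, then the intrinsics apply), "R" (3x3) and "t" (3): a world point X has camera coordinates R X + t; the wrist camera has in their place "T_tool_cam" (4x4, takes a point from camera to tool coordinates, whose origin is the TCP and whose axes are the flange's). Camera axes: x right, y down, z forward; pixel columns grow to the right and rows downward; lengths in m; the calibration is good to about 2 mm. A picture is of the moment at which its call begins: read the wrist's pose just before it. get_calibration takes no time and is no camera call.
- manip.close_job(): hands the job in; it is judged then, once.
The state is a dict: "time": time; "qpos": joint angles; "qvel": joint speeds; "effort": joint torques, N m; "position": TCP position; "tcp_rot": TCP orientation; "ft_force": force on the tool from outside, world axes, zero at the start; "ft_torque": the same for the moment, N m; "opening": opening from 0.0 (shut) to 1.0 (fully open); "grasp_force": force on a finger pad.
Only numpy, scipy, OpenCV 4.12 (cv2) and the standard library are available. Lean on these libraries where they do the work, as an engineer would, in place of code of your own. Each camera call takes 0.05 s, during which the arm holds its last target. There are 200 camera calls.

## Working session

There is one attempt and no reset: what is moved stays moved. The work goes in short steps, Python scripts to look and compute and a shell command to move; the robot and the scene stay as the last step left them, time stands still between calls to the robot, and variables do not carry over. Pictures are saved under pics/ and viewed, at most 10 in all, crops included, and the job is handed in when it is done.

```bash
mkdir -p pics
cat > h.py <<'E'
import numpy as np, cv2
from scipy.spatial.transform import Rotation as Ro
from rig import manip
def grab(n):
    s=manip.state(); p,d=manip.camera(n); c=manip.get_calibration(n)
    if 'T_tool_cam' in c:
        T=np.eye(4);T[:3,:3]=Ro.from_rotvec(s['tcp_rot']).as_matrix();T[:3,3]=s['position']
        W=T@np.array(c['T_tool_cam'])
    else:
        R=np.array(c['R']);W=np.eye(4);W[:3,:3]=R.T;W[:3,3]=-R.T@np.array(c['t'])
    return p,d,c,W
def rays(px,c):
    px=np.atleast_2d(np.asarray(px,float))
    K=np.array([[c['fx'],0,c['cx']],[0,c['fy'],c['cy']],[0,0,1]])
    u=cv2.undistortPoints(px.reshape(-1,1,2),K,np.array([c['k1'],0,0,0.])).reshape(-1,2)
    return np.c_[u,np.ones(len(u))]
def onplane(px,c,W,z):
    r=rays(px,c)@W[:3,:3].T; o=W[:3,3]
    return o+r*((z-o[2])/r[:,2])[:,None]
def cloud(d,c,W):
    v,u=np.mgrid[0:480,0:640]
    r=rays(np.c_[u.ravel(),v.ravel()],c)*d.ravel()[:,None]
    return (r@W[:3,:3].T+W[:3,3]).reshape(480,640,3)
E
python3 - <<'E'
from h import *
print(manip.tip_reach, manip.state())
for n in ('scene','side','wrist'):
    p,d,c,W=grab(n); cv2.imwrite(f'pics/{n}0.png',p[...,::-1]); np.savez(f'{n}0.npz',p=p,d=d,W=W); print(n,c['fx'],c['k1'],W.round(3).tolist())
E
```

```text
0.025 {'time': 0.0, 'qpos': array([-1.56028642e+00,  3.81159951e-01,  1.29822875e+00, -5.54301767e-06,
        1.46361039e+00, -2.15293292e-01]), 'qvel': array([-3.87624500e-04,  6.71377595e-05, -9.76000554e-04, -5.79430793e-04,
       -6.34700288e-04,  1.12195574e-03]), 'effort': array([-1.64845340e-03, -4.37931418e+01, -2.24563962e+01,  7.11484090e-02,
        3.51547252e-02, -8.90241404e-05]), 'position': array([ 0.12313655, -0.53578934,  0.2631679 ]), 'tcp_rot': array([-3.12020050e+00, -3.53781034e-01, -2.17102955e-04]), 'ft_force': array([-0.09470002, -0.15118286, -0.31515694]), 'ft_torque': array([-0.00782905, -0.03143243,  0.00033167]), 'grasp_force': 0.0, 'opening': 1.0020972379907935}
scene 543.6130456341866 0.016972123202238457 [[-0.661, 0.581, -0.474, 1.065], [0.75, 0.508, -0.423, 0.421], [-0.005, -0.635, -0.772, 0.886], [0.0, 0.0, 0.0, 1.0]]
side 598.7163315578997 -0.024543692784377704 [[-0.988, -0.097, 0.122, 0.413], [-0.156, 0.599, -0.785, 1.044], [0.003, -0.795, -0.607, 0.902], [0.0, 0.0, 0.0, 1.0]]
wrist 348.63954218630954 -0.02854141543781012 [[0.223, -0.942, -0.253, 0.188], [-0.975, -0.216, -0.056, -0.52], [-0.001, 0.259, -0.966, 0.384], [0.0, 0.0, 0.0, 1.0]]
```

View pics/scene0.png

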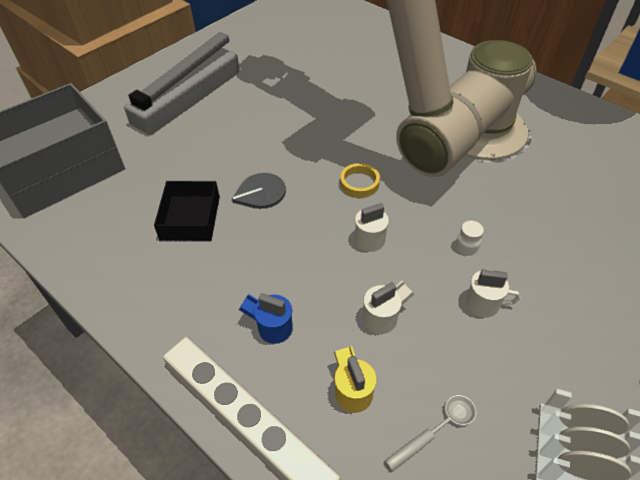

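View pics/side0.png

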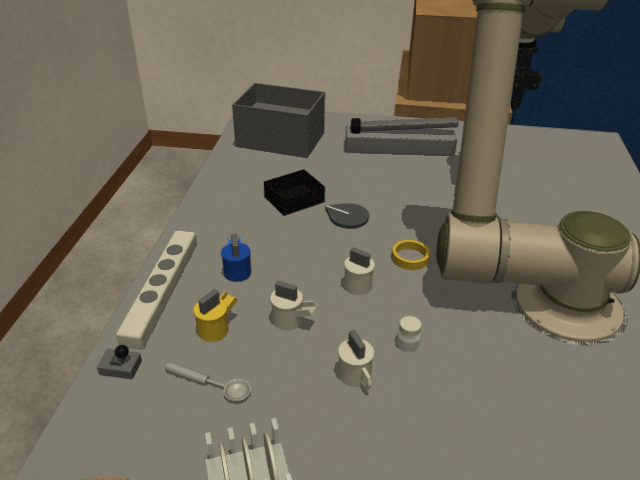

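The scene view shows the spouted white canister at (382,305), with its spout to the upper right at about (405,293). The stand is at (265,190) with its tip at (235,195) towards the bin at (188,210). The side view agrees, with the canister at (287,305) and the stand at (350,215). The plain canister is at (371,228) and the loop-handled one at (488,290).

```bash
python3 - <<'E'
from h import *
def pca(q):
    m=q.mean(0);w,v=np.linalg.eigh(np.cov((q-m).T));return m,v[:,1],np.sqrt(w)
for n,roi,sroi in (('scene',(350,265,425,340),(225,165,292,215)),('side',(262,275,325,335),(322,198,375,232))):
    f=np.load(f'{n}0.npz');p,d,W=f['p'],f['d'],f['W'];c=manip.get_calibration(n)
    X=cloud(d,c,W)
    m=np.zeros((480,640),bool);m[roi[1]:roi[3],roi[0]:roi[2]]=1
    can=X[m&(d>0)&(X[...,2]>.02)]
    grip=can[can[:,2]>.085]; lid=can[(can[:,2]>.06)&(can[:,2]<.072)]
    print(n,'grip',len(grip),grip.mean(0).round(4),pca(grip[:,:2])[1:],'top',np.percentile(can[:,2],98))
    (cx,cy),r=cv2.minEnclosingCircle(lid[:,:2].astype(np.float32));print('lid',cx,cy,r)
    g=grip[:,:2].mean(0);D=np.linalg.norm(can[:,:2]-g,axis=1);far=can[(D>.045)&(D<.075)&(can[:,2]>.03)]
    print('spout',len(far),far.mean(0),'dir',np.degrees(np.arctan2(*(far.mean(0)[:2]-g)[::-1])))
    # stand: dark
    g_=p.astype(int).max(2); s=np.zeros((480,640),bool);s[sroi[1]:sroi[3],sroi[0]:sroi[2]]=1
    k=(s&(X[...,2]>.007)&(X[...,2]<.02)&(d>0))
    k2=s&(g_<75)
    for nm,kk in (('depth',k),('dark',k2)):
        cs,_=cv2.findContours(kk.astype(np.uint8),0,1)
        if not cs: continue
        cc=max(cs,key=cv2.contourArea)[:,0]; q=onplane(cc,c,W,.012)[:,:2]
        # circle centre: iterate, discard tip
        M=np.zeros_like(g_,np.uint8);cv2.drawContours(M,[cc[:,None]],-1,1,-1)
        v,u=np.nonzero(M);a=onplane(np.c_[u,v],c,W,.012)[:,:2]
        tip=q[np.argmax(np.linalg.norm(q-np.median(a,0),axis=1))]
        o=a.mean(0)
        for _ in range(20):
            D=q-o; t=(tip-o)/np.linalg.norm(tip-o); far=(D@t)<.025
            Q=q[far];A=np.c_[2*Q,np.ones(len(Q))];x=np.linalg.lstsq(A,(Q**2).sum(1),rcond=None)[0];o=x[:2]
        print(nm,'ctr',o,'r',np.sqrt(x[2]+o@o),'tip',tip,np.linalg.norm(tip-o),'dir',np.degrees(np.arctan2(*(tip-o)[::-1])))
    hsv=s&(g_>110); print('line px',hsv.sum())
    b=X[(d>0)&(X[...,2]>.03)&(X[...,2]<.06)&(g_<45)]
E
python3 - <<'E'
E
```

```text
scene grip 264 [0.6074 0.1466 0.097 ] (array([-0.9608428 ,  0.27709405]), array([0.00424051, 0.01399111])) top 0.10124096031496006
lid 0.5928984880447388 0.14907842874526978 0.04669858142733574
spout 203 [0.5547286  0.15804311 0.05282728] dir 167.74750713781415
depth ctr [ 0.51723391 -0.25635676] r 0.052146176497070845 tip [ 0.58279413 -0.28582014] 0.07187650761538883 dir -24.199597062707493
dark ctr [ 0.54186801 -0.25922849] r 0.03761531042401909 tip [ 0.48652033 -0.21304709] 0.07208388852278527 dir 140.15881169315924
line px 2011
side grip 205 [0.6022 0.1504 0.0956] (array([-0.97228769,  0.23378761]), array([0.00425289, 0.01357326])) top 0.10056012829478012
lid 0.5903464555740356 0.14952465891838074 0.046892594546079636
spout 126 [0.55088928 0.16031862 0.05475158] dir 169.1059290679725
depth ctr [ 0.51305935 -0.25210087] r 0.0514457396393322 tip [ 0.5790145  -0.28165961] 0.07227586249378816 dir -24.14021923845964
dark ctr [ 0.50320541 -0.23927796] r 0.04273034892530424 tip [ 0.57835909 -0.27690302] 0.08404594957191919 dir -26.594454090866105
line px 908
```

```bash
python3 -m jog '{"linear":[[1,-0.9,0],[1,-0.9,0],[1,-0.9,0],[1,-0.9,0],[1,-0.9,0],[1,-0.9,0],[1,-0.9,0],[1,-0.9,0],[1,-0.9,0],[1,-0.9,0],[1,-0.9,0],[0,0,0]],"delta_rot":[[0,0,0],[0,0,0],[0,0,0],[0,0,0],[0,0,0],[0,0,0],[0,0,0],[0,0,0],[0,0,0],[0,0,0],[0,0,0],[0,0,0]],"hand":[0,0,0,0,0,0,0,0,0,0,0,0]}'
python3 - <<'E'
from h import *
p,d,c,W=grab('wrist');cv2.imwrite('pics/w1.png',p[...,::-1]);np.savez('w1.npz',p=p,d=d,W=W)
print(manip.state()['qpos'].round(3))
X=cloud(d,c,W)
k=(X[...,2]>.006)&(X[...,2]<.02)&(d>0)&(np.linalg.norm(X[...,:2]-[.515,-.254],axis=2)<.085)
cs,_=cv2.findContours(k.astype(np.uint8),0,1);cc=max(cs,key=cv2.contourArea)[:,0];q=onplane(cc,c,W,.012)[:,:2]
print(cv2.contourArea(cc),cc.mean(0))
o=np.array([.515,-.254]);t=np.array([.912,-.41])
for _ in range(20):
    Q=q[((q-o)@t)<.025];A=np.c_[2*Q,np.ones(len(Q))];x=np.linalg.lstsq(A,(Q**2).sum(1),rcond=None)[0];o=x[:2]
    tip=q[np.argmax((q-o)@t)];t=(tip-o)/np.linalg.norm(tip-o)
print('ctr',o,np.sqrt(x[2]+o@o),'tip',tip,np.linalg.norm(tip-o),np.degrees(np.arctan2(t[1],t[0])))
E
```

```text
time: 1.65
position: [0.3789, -0.1709, 0.2636]
tcp_rot: [-3.121, -0.36, 0.0]
ft_force: [0.5, 0.2, 0.2]
opening: 1.0
grasp_force: 0.0
[-0.713  0.143  1.635 -0.     1.364  0.63 ]
9290.5 [433.56756757  93.03603604]
ctr [ 0.51384598 -0.25498223] 0.05117226049654113 tip [ 0.58112968 -0.28320021] 0.07296129344090181 -22.752589648298606
```

View pics/w1.png

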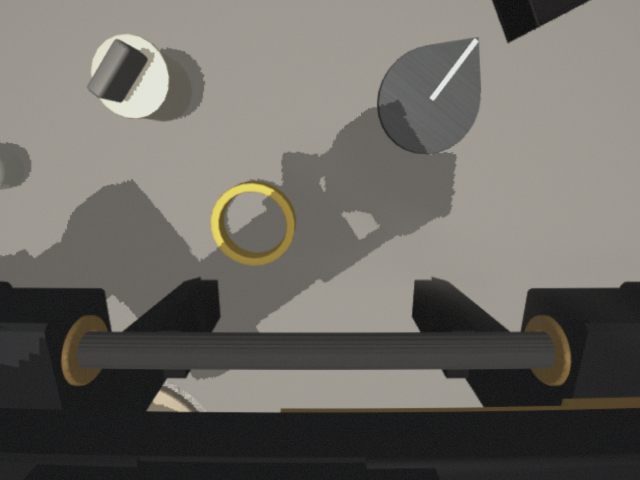

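The wrist view shows the stand at (430,95) with its pale line running from (432,98) to (476,40), towards the bin corner at upper right. The plain canister is at (130,75) and the yellow ring at (253,222). Next I move on to the spouted canister, stopping about 60 mm short of it.

```bash
python3 -m jog '{"linear":[[0.46,-0.944,0.18],[0.46,-0.944,0.18],[0.46,-0.944,0.18],[0.46,-0.944,0.18],[0.46,-0.944,0.18],[0.46,-0.944,0.18],[0.46,-0.944,0.18],[0.46,-0.944,0.18],[0.46,-0.944,0.18],[0.46,-0.944,0.18],[0.46,-0.944,0.18],[0.46,-0.944,0.18]],"delta_rot":[[0,0,0.577],[0,0,0.577],[0,0,0.577],[0,0,0.577],[0,0,0.577],[0,0,0.577],[0,0,0.577],[0,0,0.577],[0,0,0.577],[0,0,0.577],[0,0,0.577],[0,0,0.577]],"hand":[0,0,0,0,0,0,0,0,0,0,0,0]}' >/dev/null
python3 -m jog '{"linear":[[0,0,0],[0,0,0]],"delta_rot":[[0,0,0],[0,0,0]],"hand":[0,0]}'
cat > can.py <<'E'
from h import *
import sys
nm,x0,y0=sys.argv[1],float(sys.argv[2]),float(sys.argv[3])
p,d,c,W=grab('wrist');cv2.imwrite(f'pics/{nm}.png',p[...,::-1]);np.savez(f'{nm}.npz',p=p,d=d,W=W)
s=manip.state();print(s['qpos'].round(3),s['position'])
X=cloud(d,c,W);near=(np.linalg.norm(X[...,:2]-[x0,y0],axis=2)<.085)&(d>0)
k=near&(X[...,2]>.093)&(X[...,2]<.106)
cs,_=cv2.findContours(k.astype(np.uint8),0,1);cc=max(cs,key=cv2.contourArea)
q=onplane(cc[:,0],c,W,.1)[:,:2].astype(np.float32)
print('grip rect px',cv2.minAreaRect(cc),'world',cv2.minAreaRect(q*1000))
k=near&(X[...,2]>.061)&(X[...,2]<.071);L=X[k]
h=cv2.convexHull(L[:,:2].astype(np.float32));print('lid',cv2.minEnclosingCircle(h))
g=np.array(cv2.minAreaRect(q)[0]);D=np.linalg.norm(X[...,:2]-g,axis=2)
F=X[(D>.045)&(D<.07)&(X[...,2]>.035)&(X[...,2]<.07)&(d>0)]
if len(F): print('spout',len(F),F.mean(0),np.degrees(np.arctan2(*(F.mean(0)[:2]-g)[::-1])))
R=Ro.from_rotvec(s['tcp_rot']).as_matrix();print('heading',np.degrees(np.arctan2(R[1,0],R[0,0])),'to grip in tool',R.T@(np.r_[g,.1]-s['position']))
E
python3 can.py w2 .605 .1485
```

```text
time: 3.45
position: [0.5407, 0.1634, 0.1988]
tcp_rot: [3.115, -0.404, -0.001]
ft_force: [-0.5, 0.4, 0.3]
opening: 0.998
grasp_force: 0.0
[ 0.084  0.46   1.363 -0.     1.319  1.913] [0.54061722 0.16336206 0.19907807]
grip rect px ((316.0, 148.0), (76.0, 22.0), 90.0) world ((604.0744018554688, 147.61001586914062), (13.728921890258789, 45.00801467895508), 75.15721893310547)
lid ((0.5914138555526733, 0.15011678636074066), 0.0467413105070591)
spout 940 [0.55305635 0.16136268 0.05224956] 164.91359146536863
heading -14.806451688720538 to grip in tool [ 0.06538985 -0.00101884  0.09906832]
```

View pics/w2.png

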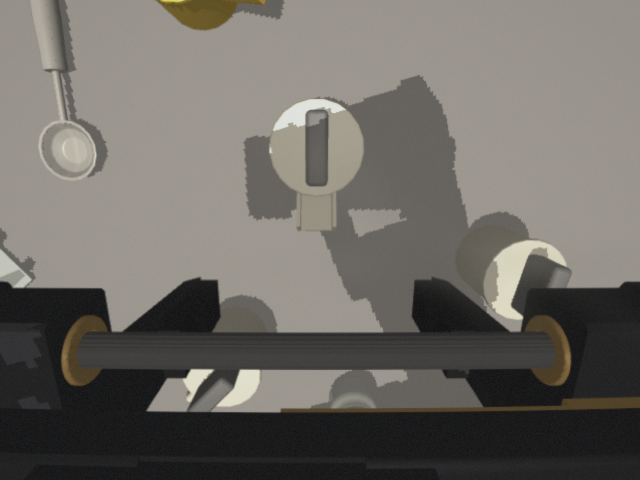

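The wrist view shows the target at (317,147), its grip bar vertical in the image and its spout pointing down at (317,210), so the tool is aligned with the bar. The way down is clear.

```bash
python3 -m jog '{"linear":[[0.72,-0.03,0.3],[0.72,0,0.3],[0.72,0,0.3],[0,0,0.8],[0,0,0.8],[0,0,0.6],[0,0,0.3],[0,0,0],[0,0,0]],"delta_rot":[[0,0,0],[0,0,0],[0,0,0],[0,0,0],[0,0,0],[0,0,0],[0,0,0],[0,0,0],[0,0,0]],"hand":[0,0,0,0,0,0,0,0,0]}'
python3 -m jog '{"linear":[[0,0,0],[0,0,0],[0,0,0],[0,0,0],[0,0,0]],"delta_rot":[[0,0,0],[0,0,0],[0,0,0],[0,0,0],[0,0,0]],"hand":[1,1,1,1,1]}'
```

```text
time: 4.62
position: [0.604, 0.1488, 0.0979]
tcp_rot: [-3.115, 0.404, -0.002]
ft_force: [0.6, -1.3, -0.1]
opening: 1.002
grasp_force: 0.0
time: 5.25
position: [0.6037, 0.1489, 0.0969]
tcp_rot: [3.116, -0.403, -0.0]
ft_force: [-0.1, 0.2, 0.5]
opening: 0.459
grasp_force: 0.0
```

```bash
python3 -m jog '{"linear":[[0,0,0],[0,0,0],[0,0,0],[0,0,0],[0,0,0]],"delta_rot":[[0,0,0],[0,0,0],[0,0,0],[0,0,0],[0,0,0]],"hand":[1,1,1,1,1]}'
```

```text
time: 5.88
position: [0.6036, 0.149, 0.0967]
tcp_rot: [3.116, -0.403, -0.001]
ft_force: [0.1, 0.6, -2.6]
opening: 0.157
grasp_force: 29.9
```

```bash
python3 -m jog '{"linear":[[0,0,-0.5],[0,0,-1],[0,0,-1],[0,0,-1],[0,0,-1],[0,0,0],[0,0,0],[0,0,0],[0,0,0],[0,0,0],[0,0,0],[0,0,0]],"delta_rot":[[0,0,0],[0,0,0],[0,0,-0.5],[0,0,-1],[0,0,-1],[0,0,-1],[0,0,-1],[0,0,-1],[0,0,-1],[0,0,-1],[0,0,-1],[0,0,-1]],"hand":[1,1,1,1,1,1,1,1,1,1,1,1]}'
python3 -m jog '{"linear":[[0,0,0],[0,0,0],[0,0,0],[0,0,0],[0,0,0],[0,0,0],[0,0,0],[0,0,0],[0,0,0],[0,0,0],[0,0,0],[0,0,0]],"delta_rot":[[0,0,-1],[0,0,-1],[0,0,-1],[0,0,-1],[0,0,-1],[0,0,-1],[0,0,-1],[0,0,-1],[0,0,-1],[0,0,-1],[0,0,-1],[0,0,-1]],"hand":[1,1,1,1,1,1,1,1,1,1,1,1]}'
python3 - <<'E'
from h import *
s=manip.state();R=Ro.from_rotvec(s['tcp_rot']).as_matrix();h=np.degrees(np.arctan2(R[1,0],R[0,0]))
print(h,s['qpos'].round(2),'d in tool',R.T@(np.array([.514,-.255,s['position'][2]])-s['position']),'rot left',156.4-h)
E
```

```text
time: 7.38
position: [0.6036, 0.149, 0.2331]
tcp_rot: [3.076, 0.636, 0.001]
ft_force: [0.1, 1.0, -2.5]
opening: 0.156
grasp_force: 29.9
time: 8.88
position: [0.6036, 0.149, 0.233]
tcp_rot: [2.551, 1.832, 0.001]
ft_force: [0.0, -0.8, -2.6]
opening: 0.157
grasp_force: 29.9
71.37331922685941 [0.05 0.53 1.14 0.   1.47 0.38] d in tool [-4.11420229e-01  4.40882272e-02 -1.03415189e-04] rot left 85.0266807731406
```

```bash
python3 -m jog '{"linear":[[-0.5,0.1,0],[-1,0.1,0],[-1,0.1,0],[-1,0.1,0],[-1,0.1,0],[-1,0.1,0],[-1,0.1,0],[-1,0.1,0],[-1,0.1,0],[-1,0.1,0],[-1,0.1,0],[-1,0.1,0]],"delta_rot":[[0,0,0],[0,0,0],[0,0,0],[0,0,0],[0,0,0],[0,0,0],[0,0,0],[0,0,0],[0,0,0],[0,0,0],[0,0,0],[0,0,0]],"hand":[1,1,1,1,1,1,1,1,1,1,1,1]}' | head -3
python3 -m jog '{"linear":[[-1,0.1,0],[-0.8,0.1,0],[-0.4,0.07,0],[0,0,0],[0,0,0],[0,0,0],[0,0,0],[0,0,0],[0,0,0],[0,0,0],[0,0,0],[0,0,0]],"delta_rot":[[0,0,0],[0,0,0],[0,0,-1],[0,0,-1],[0,0,-1],[0,0,-1],[0,0,-1],[0,0,-1],[0,0,-1],[0,0,-1],[0,0,-1],[0,0,-1]],"hand":[1,1,1,1,1,1,1,1,1,1,1,1]}' |head -3
python3 -m jog '{"linear":[[0,0,0],[0,0,0],[0,0,0],[0,0,0],[0,0,0],[0,0,0],[0,0,0],[0,0,0],[0,0,0],[0,0,0],[0,0,0],[0,0,0]],"delta_rot":[[0,0,-1],[0,0,-1],[0,0,-1],[0,0,-1],[0,0,-1],[0,0,-1],[0,0,-1],[0,0,-1],[0,0,-1],[0,0,-1],[0,0,-1],[0,0,-0.25]],"hand":[1,1,1,1,1,1,1,1,1,1,1,1]}'
cat > rel.py <<'E'
from h import *
s=manip.state();R=Ro.from_rotvec(s['tcp_rot']).as_matrix();h=np.degrees(np.arctan2(R[1,0],R[0,0]))
print(h,s['qpos'].round(2),'d in tool',R.T@(np.array([.514,-.255,s['position'][2]])-s['position']),'rot left',156.4-h)
E
python3 rel.py
python3 - <<'E'
from h import *
p,d,c,W=grab('wrist');cv2.imwrite('pics/w3.png',p[...,::-1]);np.savez('w3.npz',p=p,d=d,W=W)
f=np.load('w1.npz')
a=onplane([[432,98],[476,40]],c,f['W'],.0125);print('line',a,np.degrees(np.arctan2(*(a[1]-a[0])[:2][::-1])))
E
```

```text
time: 10.38
position: [0.526, -0.191, 0.2326]
tcp_rot: [2.555, 1.826, 0.0]
time: 11.88
position: [0.5126, -0.2551, 0.2326]
tcp_rot: [1.774, 2.592, -0.0]
time: 13.38
position: [0.5128, -0.2549, 0.2325]
tcp_rot: [0.649, 3.073, -0.001]
ft_force: [1.5, 0.0, -2.4]
opening: 0.154
grasp_force: 29.9
156.15632998978293 [-0.67  0.44  1.29 -0.    1.41 -1.82] d in tool [-1.14949056e-03  4.31418606e-04  4.51322679e-07] rot left 0.24367001021707324
line [[ 0.51731359 -0.2571505   0.0125    ]
 [ 0.57818787 -0.2829443   0.0125    ]] -22.963463638253977
```

View pics/w3.png

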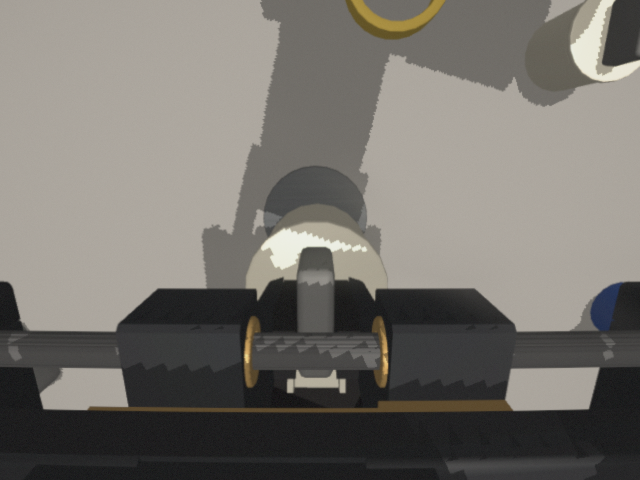

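The wrist view shows the held canister at (316,260), centred left to right on the stand disc behind it at (316,205). Its spout points down in the image at (316,385), the tip side of the stand. Lowering now.

```bash
python3 -m jog '{"linear":[[-0.06,0.01,0.6],[0,0,1],[0,0,1],[0,0,0.7],[0,0,0.4],[0,0,0.2],[0,0,0.1],[0,0,0],[0,0,0]],"delta_rot":[[0,0,0],[0,0,0],[0,0,0],[0,0,0],[0,0,0],[0,0,0],[0,0,0],[0,0,0],[0,0,0]],"hand":[1,1,1,1,1,1,1,1,1]}'; python3 rel.py
```

```text
time: 14.55
position: [0.5153, -0.255, 0.1125]
tcp_rot: [0.647, 3.073, -0.001]
ft_force: [0.8, 0.7, -2.5]
opening: 0.157
grasp_force: 29.9
156.24075236866383 [-0.67  0.57  1.45  0.    1.12 -1.82] d in tool [ 1.14021934e-03 -5.53822432e-04 -9.17630145e-07] rot left 0.15924763133617148
```

```bash
python3 -m jog '{"linear":[[0,0,0.06],[0,0,0.05],[0,0,0],[0,0,0]],"delta_rot":[[0,0,0],[0,0,0],[0,0,0],[0,0,0]],"hand":[1,1,1,1]}'
python3 - <<'E'
from h import *
a=[]
for n,(u,v) in (('scene',(265,175)),('side',(350,200))):
    p,d,c,W=grab(n);a.append(cv2.resize(p[v-75:v+75,u-100:u+100],(400,300),interpolation=cv2.INTER_CUBIC))
cv2.imwrite('pics/pl.png',np.hstack(a)[...,::-1])
E
```

```text
time: 15.05
position: [0.5151, -0.2548, 0.1086]
tcp_rot: [-0.647, -3.074, -0.0]
ft_force: [0.4, -0.4, -2.9]
opening: 0.158
grasp_force: 29.9
```

View pics/pl.png

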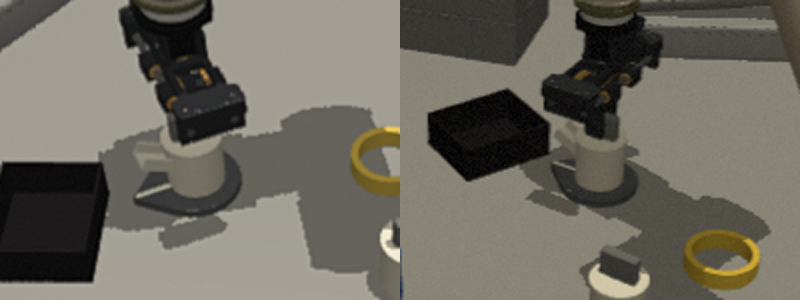

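Both views show the canister over the middle of the stand, with its spout along the pale line towards the bin, which has not moved. The force shows it isn't bearing yet, so I'll lower it a touch more.

```bash
python3 -m jog '{"linear":[[0,0,0.03],[0,0,0],[0,0,0]],"delta_rot":[[0,0,0],[0,0,0],[0,0,0]],"hand":[1,1,1]}'
```

```text
time: 15.52
position: [0.5153, -0.2548, 0.1084]
tcp_rot: [0.646, 3.073, -0.0]
ft_force: [-0.8, 2.6, 6.2]
opening: 0.157
grasp_force: 29.9
```

```bash
python3 -m jog '{"linear":[[0,0,0],[0,0,0],[0,0,0],[0,0,0],[0,0,0],[0,0,-0.3],[0,0,-1],[0,0,-1],[0,0,-1],[0,0,-1],[0,0,-0.5],[0,0,0]],"delta_rot":[[0,0,0],[0,0,0],[0,0,0],[0,0,0],[0,0,0],[0,0,0],[0,0,0],[0,0,0],[0,0,0],[0,0,0],[0,0,0],[0,0,0]],"hand":[0.5,0.5,0.5,0.5,0.5,0.5,0.5,0.5,0.5,0.5,0.5,0.5]}'
python3 - <<'E'
from h import *
a=[]
for n,(u,v) in (('scene',(265,175)),('side',(350,200))):
    p,d,c,W=grab(n);a.append(cv2.resize(p[v-75:v+75,u-100:u+100],(400,300),interpolation=cv2.INTER_CUBIC))
    X=cloud(d,c,W);m=(np.linalg.norm(X[...,:2]-[.514,-.255],axis=2)<.09)&(d>0)
    k=m&(X[...,2]>.105)&(X[...,2]<.117);g=X[k]
    cs,_=cv2.findContours(k.astype(np.uint8),0,1);q=onplane(max(cs,key=cv2.contourArea)[:,0],c,W,.112)[:,:2]
    w,v_=np.linalg.eigh(np.cov(g[:,:2].T));print(n,len(g),g.mean(0),v_[:,1])
    D=np.linalg.norm(X[...,:2]-g.mean(0)[:2],axis=2);F=X[m&(D>.045)&(D<.07)&(X[...,2]>.047)&(X[...,2]<.08)];print(len(F),np.degrees(np.arctan2(*(F.mean(0)-g.mean(0))[:2][::-1])))
cv2.imwrite('pics/fin.png',np.hstack(a)[...,::-1])
E
```

```text
time: 17.02
position: [0.5152, -0.2549, 0.2524]
tcp_rot: [0.646, 3.073, -0.001]
ft_force: [0.0, -0.2, -0.4]
opening: 0.5
grasp_force: 0.0
scene 136 [ 0.51704013 -0.25227439  0.11089348] [-0.92309253  0.38457793]
125 -26.87534330003654
side 87 [ 0.5130296  -0.2499188   0.10995236] [-0.9121269   0.40990794]
85 -26.9103172099184
```

View pics/fin.png

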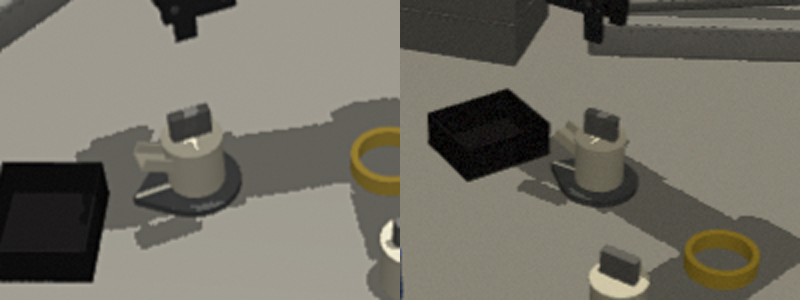

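The canister stands free on the stand, centred to within a few millimetres in both views. Its spout lies along the pale line within about 3°, and the bin has not moved.

```bash
python3 -c "from rig import manip; print(manip.close_job())"
```

```text
the job is handed in; nothing more can be done
None
```

The spouted white canister is upright in the middle of the pouring stand with its spout towards the bin, released with the arm clear and the bin unmoved, and the job was handed in at about 17 s.

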